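# Mount and lock the hub of an antenna positioner

## Robot

A 6-joint arm with a two-finger parallel gripper is mounted at the origin on the work surface. World frame = base frame: x ahead of the robot, y to its left, z up, the work surface at z = 0. Lengths are in m, angles in rad, forces in N, time in s.
With the tool pointing down it reaches from about 0.275 to 1 m from the base axis. Payload 8.4 kg.
Tool frame: the origin (TCP) lies on the centre line of the jaws, within the pads' length; the fingertips stand 17 mm ahead of it and the grasp point (between the pads) lies 2 mm behind it (bot.tcp_to_tips is the y of the fingertips in the tool frame, in m); y points along the fingers, z is the direction in which the jaws open and shut, and the axes are right-handed (so a half turn about y gives the same grasp; the last joint's range is limited). The gripper opens to 85 mm and grips with 20 to 120 N. Pads are 22 mm wide; open, the fingers measure 114 mm over their backs; the gripper's body (76 mm by 85 mm) begins 54 mm behind the grasp point. The pads swing forward as they close: fully open they stand 13 mm farther back than shut.
Start: joints at [-1.143, 0.353, 1.633, -0, 1.155, -0.002], TCP at [0.26, -0.568, 0.248] pointing down, gripper open.
Joint ranges: [-2.63, 2.63], [-0.92, 2.1], [0.06, 2.66], [-1.3, 4.44], [0, 2.69], [-3.02, 3.02]. Speed limits (rad/s): [2.22, 2.22, 2.79, 3.14, 3.14, 3.14].

## Interface

Orientations are given as a unit quaternion [x, y, z, w].
In Python, from workcell import bot, hand, kinematics, get_obs, vision, hand_in gives the robot as it stands. The module is installed in compiled form; this text tells all that it offers. Calls block until the motion is done:
- bot.reach(position, orientation): joint-space move of the TCP to a pose.
- bot.servo_line(position, ori=None, velocity=0.15): straight line of the TCP; ori=None keeps the orientation; velocity is the mean speed in m/s.
- bot.goto_joints(angles): joint-space move.
- hand.move_gripper(opening, strength=None): finger opening in m; strength is the grip in N (None keeps the last); returns when the fingers have stopped.
- bot.dwell(seconds).
- kinematics.solve_ik(position, orientation): joint angles nearest the present ones, or None.
- get_obs(): the state.
- vision.read_camera(name): name is "side" or "top"; returns a dict with "frame" (400x640x3 uint8, red, green, blue), "intrinsics" (3x3 intrinsics, pixels), "view" (4x4, takes a point from world to camera coordinates). Camera axes: x right, y down, z forward; pixel columns grow to the right and rows downward; lengths in m; the calibration is good to about 2 mm. A picture is of the moment at which its call begins. There is no depth.
A pose or a line that the arm cannot do raises bot.IKError and nothing moves.
- hand_in(): hands the job in, once; it reports no verdict.
The state is a dict: "time_s": time; "joint_pos": joint angles; "joint_vel": joint speeds; "joint_efforts": joint torques, N m; "position": TCP position; "orientation": TCP orientation; "wrist_force": force on the tool from outside, world axes, zero at the start; "ft_torque": the same for the moment, N m; "gripper_width": finger opening in m.
Only numpy, scipy, OpenCV 4.12 (cv2) and the standard library are available. Lean on these libraries where they do the work, as an engineer would, in place of code of your own. Each camera call takes 0.05 s, during which the arm holds its last target. There are 200 camera calls.

## Task

On the rotary positioner, put the slotted hub over the keyed spindle, turned so that its slot takes the key and it sits fully down on the base. Then lock it there by pushing the flat spring clip sideways round the spindle's neck, under its head, until both arms snap past and it sits home. Leave the other loose things on the bench where they are.

Things in the scene. Friction and masses are not known exactly. Their poses are not given: they have to be found in the camera images.
- positioner: Fixed aluminium rotary positioner, level. Origin on the table under the spindle's axis, z up. Base plate x -110 to 65, y +-65, top z = 35 mm. Grey motor housing on it at x -107 to -62, y +-55, top z = 95; black 12 mm square post at x -40, y 57, top z = 80. The +x side of the spindle is free.
- seat (a point): Foot of the spindle: on its axis at the base plate's top (z = 35 mm), axes as the positioner's. The hub's origin comes here. Steel spindle, 20 mm diameter, rises 40 mm from here, then neck and head. A key 6 mm wide on its +x side reaches 16 mm out from the axis and 26 mm up from here.
- neck (a point): Middle of the spindle's neck, 46.5 mm above the seat (z = 81.5 mm). Neck 16 mm diameter from z = 75 to 88 mm; above it the head, 20 mm diameter, to z = 96, top edge chamfered.
- hub: Loose aluminium hub, 0.11 to 0.23 kg. Origin: centre of underside, z up. Flange 90 mm diameter, 8 mm thick, with a rim lug towards +x (to 55 mm); collar 54 mm diameter up to z = 40. Bore 22.4 mm diameter, with a 9 mm wide slot towards +x through the full height, out to 20 mm in the flange. Seated: its x along the positioner's x, collar top level with the foot of the neck.
- clip: Loose flat steel spring clip, 8 mm thick, 0.1 kg, handle up. Origin on its underside beneath the handle, mouth towards +x. Black square handle 16 by 16 mm, z 8 to 44. Body x -14 to 36, y +-16; sprung arms on both sides to x = 62; round lips at x = 54 leave a 12 mm mouth, flared to 17 mm at the tips. Snapping on takes 6 to 12 N along +x.
- clip_seat (a point): Point in the clip where the neck's centre lies once home: 45 mm from the clip's origin along its +x, 4 mm up (mid thickness). The body stops the neck's near face 8.5 mm behind this point.
- clip_left (a joint): Opening of the clip's +y arm, rad; 0 closed (as at rest), grows outward; 0.04 lets a lip past the neck.
- clip_right (a joint): Opening of the clip's -y arm, rad; as the other.
- spacer: Bystander: plain aluminium ring without slot or flange, 60 mm outside, 32 mm bore, 30 mm high, lying flat. Origin at the centre of its underside.
- parts_box: Bystander: grey open box 75 by 55 by 28 mm with one divider. Origin at the centre of its underside.
- screwdriver: Bystander: screwdriver about 170 mm long lying towards the far edge. Origin about its middle.
- probe: Bystander: black pen-like field probe 18 mm thick, 160 mm long with a white tip, lying towards the far edge. Origin under its handle's middle.
- attenuator: Bystander: small upright steel stepped cylinder, 18 mm wide, 34 mm high. Origin at the centre of its underside.
- load_plug: Bystander: small upright brass stepped cylinder, 22 mm wide, 30 mm high. Origin at the centre of its underside.
Not all that is in view belongs to the job. What is shaped like the hub but green, pink or red is not meant.

How it is judged:
On the way, in this order (a step that is already met when the one before it is completed fails the run):
1. the hub sits fully down on the positioner's base with its slot over the key (z of hub in the frame of seat below 0.003 m and horizontal distance between hub and seat below 0.004 m and angle between the x axis of hub and the x axis of positioner, either way round below 0.2 rad and angle between hub's own z axis and vertical below 0.06 rad), for 0.2 s.
2. the clip has snapped round the neck (horizontal distance between clip_seat and seat below 0.004 m and z of clip_seat in the frame of seat between 0.04 and 0.053 m), for 0.2 s.
At the end, for the whole second after the job is handed in: Hub within 3 mm of the base plate, centred within 4 mm, slot over the key, level; clip round the neck between collar and head, its seat point within 4 mm of the axis, tilted under 0.15 rad, both arms closed (under 0.03 rad); both let go and at rest (all of step 1 and all of step 2 and angle between clip's own z axis and vertical below 0.15 rad and value of joint each of clip_left, clip_right below 0.03 rad and linear speed of each of hub, clip below 0.02 m/s); the robot touches nothing.
It fails at once if a loose bystander (ring, box, screwdriver, probe or small cylinder) is moved more than 30 mm (distance of any of spacer, parts_box, screwdriver, probe, attenuator, load_plug from where it was at the start of the episode above 0.03 m).
It also fails if it takes over 61 s, if anything falls off the work surface, if the arm or the gripper's body presses on something with over 40 N, if the wrist force passes 120 N, or if a joint passes its speed limit or range.

## Working session

There is one attempt and no reset: what is moved stays moved. The work goes in short steps, each a Python script; the robot and the scene stay as the last script left them, time stands still between calls to the robot, and variables do not carry over. Pictures are saved under pics/ and viewed, about 8 in all and at most 12, crops included, and the job is handed in when it is done.

```bash
mkdir -p pics; python3 - <<'E'
from workcell import *
import cv2, numpy as np, pickle
o=get_obs(); print(o['time_s'],o['position'],o['orientation'],o['gripper_width'],bot.tcp_to_tips)
d={}
for n in('side','top'):
    c=vision.read_camera(n); d[n]=c; cv2.imwrite(f'pics/{n}0.png',c['frame'][:,:,::-1])
    print(n,c['intrinsics'],c['view'])
pickle.dump(d,open('c0.pkl','wb'))
E
```

```text
0.0 [ 0.26023921 -0.56773996  0.24755379] [-0.15088838  0.69133391 -0.69035271  0.150676  ] 0.08511490565410641 0.017
side [[487.12609317   0.         318.21855454]
 [  0.         487.12609317 200.42657476]
 [  0.           0.           1.        ]] [[-0.9996364  -0.01839631 -0.01971409  0.52372605]
 [ 0.00188025  0.68178388 -0.73155124  0.02215094]
 [ 0.02689859 -0.73132231 -0.68150139  1.5734391 ]
 [ 0.          0.          0.          1.        ]]
top [[377.21128599   0.         318.96789801]
 [  0.         377.21128599 196.09095166]
 [  0.           0.           1.        ]] [[ 0.0022245  -0.99999025  0.00381515  0.01738898]
 [-0.99224308 -0.00268144 -0.12428383  0.52648976]
 [ 0.12429285 -0.00350909 -0.99223937  1.03848918]
 [ 0.          0.          0.          1.        ]]
```

View pics/top0.png

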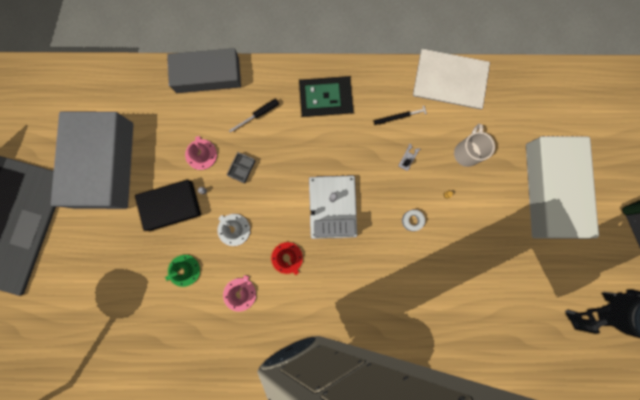

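View pics/side0.png

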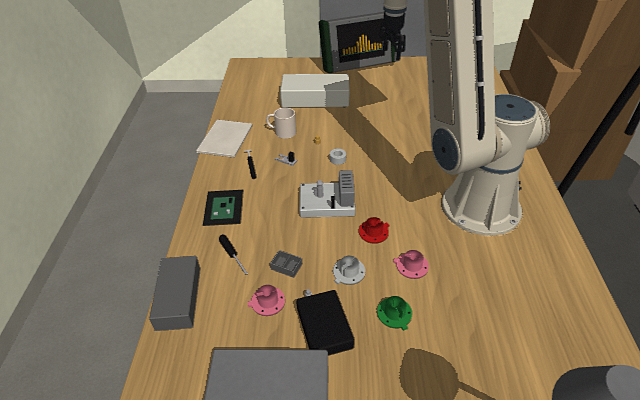

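Candidates for the hub by shape: silver at top (234,230), pinks at (201,153) and (240,295), green (184,270), red (287,258). The silver one fits, since the coloured ones are excluded. The clip is at (408,157), the positioner at (334,207) with its housing towards the robot, and the spacer at (414,220). I'll confirm these in one enlarged mosaic.

```bash
python3 - <<'E'
import cv2, numpy as np, pickle
d=pickle.load(open('c0.pkl','rb'))
def cr(n,u,v): return cv2.resize(d[n]['frame'][v-32:v+32,u-32:u+32,::-1],(264,264),interpolation=cv2.INTER_CUBIC)
m=np.vstack([np.hstack([cr('top',*p) for p in((234,230),(334,207),(408,157))]),np.hstack([cr('side',*p) for p in((348,268),(328,192),(288,158))])])
cv2.imwrite('pics/mos.png',m)
E
```

```text
(no output)
```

View pics/mos.png

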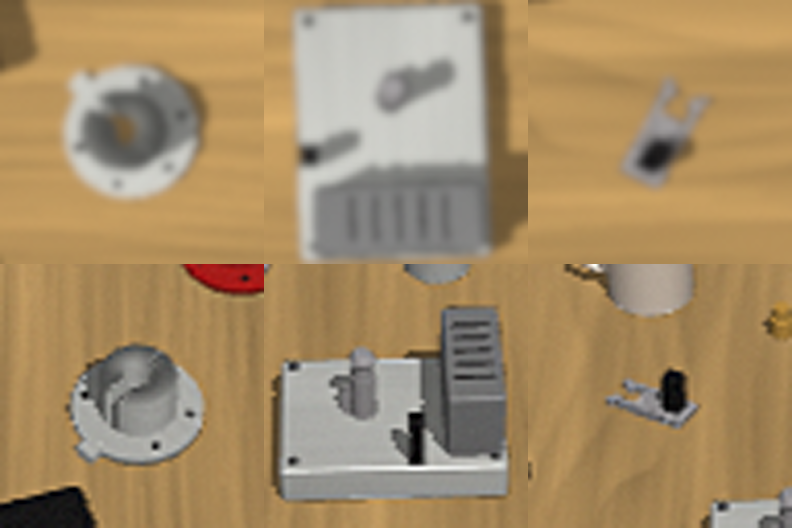

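The crop confirms the silver slotted hub, with its lug up-left at about (222,218) in the top view. The spindle head is at about (334,197) in the top view. The clip's handle is at about (407,162), with the mouth up-right. Next I measure from both views.

```bash
cat > h.py <<'E'
import cv2, numpy as np, pickle
from scipy.spatial.transform import Rotation as R
def P(c): return c['intrinsics']@c['view'][:3]
def tri(d,pt,ps):
    X=cv2.triangulatePoints(P(d['top']),P(d['side']),np.array(pt,float).reshape(2,1),np.array(ps,float).reshape(2,1)).ravel()
    X=X[:3]/X[3]; e=[np.round(proj(d[n],X)-q,1) for n,q in(('top',pt),('side',ps))]; return X,e
def proj(c,X):
    q=P(c)@np.append(X,1); return q[:2]/q[2]
def plane(c,uv,z):
    uv=np.atleast_2d(uv); V=c['view']; r=(np.c_[uv,np.ones(len(uv))]@np.linalg.inv(c['intrinsics']).T)@V[:3,:3]
    o=-V[:3,:3].T@V[:3,3]; return (o+r*((z-o[2])/r[:,2:]))[:,:2]
def greymask(c,u,v,w,smax=60,vmin=90):
    h=cv2.cvtColor(c['frame'],cv2.COLOR_RGB2HSV); m=((h[...,1]<smax)&(h[...,2]>vmin)).astype(np.uint8)
    b=np.zeros_like(m); b[v-w:v+w,u-w:u+w]=1; return m*b
def contour(m):
    return max(cv2.findContours(m,cv2.RETR_EXTERNAL,cv2.CHAIN_APPROX_NONE)[0],key=cv2.contourArea)[:,0].astype(float)
def circ(p,r0,it=8):
    k=np.ones(len(p),bool)
    for _ in range(it):
        A=np.c_[2*p[k],np.ones(k.sum())]; s=np.linalg.lstsq(A,(p[k]**2).sum(1),rcond=None)[0]
        r=np.sqrt(s[2]+s[0]**2+s[1]**2); e=np.hypot(*(p-s[:2]).T)-r; k=abs(e)<max(.0015,1.2*np.std(e[k]))
    return s[:2],r,e
E
python3 - <<'E'
from h import *
d=pickle.load(open('c0.pkl','rb')); S=4.125
f=lambda u,v,cu,cv,col,row:(cu-32+(u-264*col+.5)/S-.5,cv-32+(v-264*row+.5)/S-.5)
T=lambda u,v:f(u,v,334,207,1,0); Sd=lambda u,v:f(u,v,328,192,1,1)
for a,b,n in(((308,21),(293,461),'++'),((467,16),(293,366),'+-'),((313,247),(494,456),'-+'),((392,90),(361,355),'head')):
    print(n,tri(d,T(*a),Sd(*b)))
T=lambda u,v:f(u,v,408,157,2,0); Sd=lambda u,v:f(u,v,288,158,2,1)
for a,b,n in(((653,153),(674,376),'handletop'),((668,82),(610,401),'tipL?'),((707,101),(629,384),'tipR?')):
    print(n,tri(d,T(*a),Sd(*b)))
for n,u,v,z in(('top',234,230,.008),('side',348,268,.008)):
    p=contour(greymask(d[n],u,v,26))
    q=plane(d[n],p,z); c,r,e=circ(q,.045); w=q[e>.004]
    print(n,'hub',c,r,len(p),'lugdirs',np.round(np.degrees(np.arctan2(*(w-c).T[::-1])),0), np.round(e[e>.004]*1000,1))
c=d['side'];h=cv2.cvtColor(d['side']['frame'],cv2.COLOR_RGB2HSV)
for n,u,v in(('top',407,160),('side',288,158)):
    g=d[n]['frame'][v-14:v+14,u-14:u+14]; m=(g.max(2)<55); ys,xs=np.where(m); print(n,'dark',m.sum(),xs.mean()+u-14,ys.mean()+v-14, xs.min()+u-14,xs.max()+u-14,ys.min()+v-14,ys.max()+v-14)
E
```

```text
++ (array([0.57202812, 0.03785881, 0.03717726]), [array([-0. ,  0.3]), array([-0.1, -0. ])])
+- (array([ 0.57627362, -0.07180179,  0.037773  ]), [array([-0. ,  0.1]), array([-0., -0.])])
-+ (array([0.41794876, 0.03370468, 0.03804268]), [array([ 0. , -0.1]), array([0., 0.])])
head (array([ 0.51881857, -0.01774642,  0.09569788]), [array([ 0. , -0.4]), array([0.2, 0. ])])
handletop (array([ 0.62311857, -0.22692049,  0.05058055]), [array([ 0. , -0.1]), array([0., 0.])])
tipL? (array([ 0.6840355 , -0.24958707,  0.00616669]), [array([-0. ,  0.2]), array([-0.1, -0. ])])
tipR? (array([ 0.67008756, -0.27793851,  0.00320827]), [array([-0. ,  0.5]), array([-0.2, -0.1])])
top hub [0.4323917  0.26396976] 0.045054466152729566 95 lugdirs [39. 42. 44. 46. 50. 52. 55.] [ 4.6  6.5  8.4 10.4 10.6  8.7  6.9]
side hub [0.4324625  0.26709962] 0.04514041616390005 133 lugdirs [ -80.   38.   39.   44.   46.   48.   53.   55.   56. -109. -106.  -99.
  -96.  -93.  -90.  -86.  -83.] [ 5.8  4.1  8.5  8.7 11.1  9.2 10.2  8.5  4.1  7.9  7.   5.7  5.3  5.1
  5.   5.1  5.4]
top dark 28 406.7857142857143 162.28571428571428 404 410 160 165
side dark 49 290.83673469387753 156.6122448979592 288 293 152 161
```

```bash
cat >> h.py <<'E'
def ori(phi):
    z=np.array([np.cos(phi),np.sin(phi),0]); y=np.array([0,0,-1.]); return R.from_matrix(np.c_[np.cross(y,z),y,z]).as_quat()
def st(o): return round(o['time_s'],2),np.round(o['position'],4),np.round(o['wrist_force'],1),round(o['gripper_width'],4)
def snap(vision,name):
    d={n:vision.read_camera(n) for n in('top','side')}; pickle.dump(d,open(name+'.pkl','wb')); return d
E
python3 - <<'E'
from workcell import *
from h import *
r=np.radians; H=np.array([.4324,.2655])
for n,p,a in(('sq',H,47),('pick',H,47+90),('pick',H,47-90),('place',(.5188,-.0177),92),('place',(.5188,-.0177),-88),('clipsq',(.623,-.228),60),('clip',(.623,-.228),-30),('clip',(.623,-.228),150),('cplace',(.564,-.016),2),('cplace',(.564,-.016),182)):
    q=kinematics.solve_ik([*p,.15],ori(r(a))); print(n,a,None if q is None else np.round(q,2))
E
```

```text
sq 47 [ 0.55  0.3   1.97 -0.    0.87 -0.27]
pick 137 [ 0.55  0.3   1.97 -0.    0.87 -1.84]
pick -43 [ 0.55  0.3   1.97 -0.    0.87  1.3 ]
place 92 [-0.04  0.31  1.95 -0.    0.88 -1.64]
place -88 [-0.04  0.31  1.95 -0.    0.88  1.5 ]
clipsq 60 [-0.35  0.51  1.63 -0.    1.01 -1.4 ]
clip -30 [-0.35  0.51  1.63 -0.    1.01  0.17]
clip 150 [-0.35  0.51  1.63 -0.    1.01 -2.97]
cplace 2 [-0.03  0.37  1.85 -0.    0.92 -0.07]
cplace 182 None
```

```bash
python3 - <<'E'
from workcell import *
from h import *
r=np.radians; x,y=.4324,.2655
bot.reach([x,y,.13],ori(r(47)))
bot.servo_line([x,y,.032],velocity=.15)
hand.move_gripper(.03,20); print(st(get_obs()))
hand.move_gripper(.075)
bot.servo_line([x,y,.032],ori(r(137)),velocity=.15)
hand.move_gripper(.03,50); print(st(get_obs()))
bot.servo_line([x,y,.18],velocity=.15)
bot.reach([.5188,-.0177,.20],ori(r(92))); print(st(get_obs()))
d=snap(vision,'c1')
cr=lambda n,u,v:cv2.resize(d[n]['frame'][v-50:v+50,u-50:u+50,::-1],(400,400),interpolation=cv2.INTER_CUBIC)
uv=[(n,*proj(d[n],[.5188,-.0177,.15]).astype(int)) for n in('top','side')]; print(uv)
cv2.imwrite('pics/c1.png',np.hstack([cr(*k) for k in uv]))
E
```

```text
(4.32, array([0.4328, 0.2658, 0.0329]), array([-0.1, -0.9,  6.6]), 0.0531)
(6.72, array([0.4324, 0.2655, 0.0325]), array([-2.2, -1.1,  6.4]), 0.0539)
(9.0, array([ 0.5186, -0.0169,  0.1996]), array([-0.3,  0.8, -2.4]), 0.0539)
[('top', np.int64(333), np.int64(193)), ('side', np.int64(319), np.int64(168))]
```

View pics/c1.png

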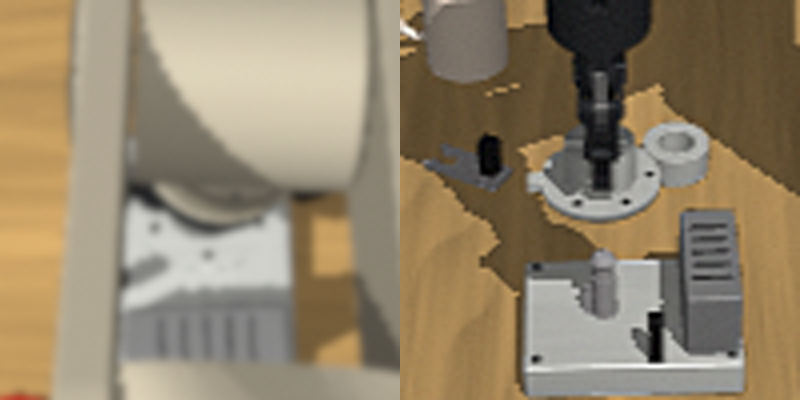

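```bash
python3 - <<'E'
from h import *
d=pickle.load(open('c1.pkl','rb')); d0=pickle.load(open('c0.pkl','rb'))
s=d['side']; m=greymask(s,319,168,50,60,70); m[:,333:]=0; m[195:]=0;m[:150]=0;m[:,:299]=0
p=contour(m); q=plane(s,p,.1755); k=q[:,1]>-.03; c,r,e=circ(q[k],.045); w=q[k][e>.004]
print('hub side',c,r,k.sum(),np.round(np.degrees(np.arctan2(*(w-c).T[::-1]))),np.round(1000*e[e>.004],1))
# lower flange edge and head: print head rows
f=d0['side']['frame'].astype(int)
for v in range(177,206,2): print(v,f[v,310:332].sum(1)//3 if 1 else 0)
f=d0['top']['frame'].astype(int); print()
for v in range(188,204): print(v,f[v,326:346].sum(1)//3)
E
```

```text
hub side [ 0.52079054 -0.01129527] 0.04393399533134731 64 [-12. -12.  -6.  -1.   4.   9.  10.] [6.8 9.8 8.8 8.2 8.2 8.5 5.5]
177 [119 116 119 120 121 125 127 124 121 120 123 128 127 129 134 132 132 129
 127 127 129 128]
179 [121 118 118 119 123 126 127 125 116 124 126 124 125 128 133 132 127 128
 129 130 130 129]
181 [121 115 117 120 120 126 117 107 148 144 144 136 116 129 132 131 127 122
 126 129 115  55]
183 [136 142 156 157 161 165 157 117 139 160 165 156 150 163 195 194 195 198
 200 204 204 208]
185 [171 171 173 172 175 177 159  77  79  84  93  96 137 175 171 168 167 168
 166 168 168 166]
187 [175 179 158  81  85  90  94 108 110 120 123 120 127 154 175 172 168 169
 168 169 169 170]
189 [175 161  90  96 102 124 116  73 107 118 121 118 120 154 173 170 168 169
 170 169 169 168]
191 [176 179 183 165  98 120 118  85 104 116 122 118 121 161 176 174 173 172
 173 174 173 173]
193 [173 175 181 164  94 119 112  74 105 118 121 118 109 134 179 174 173 174
 174 172 174 174]
195 [169 168 171 175 164 113 111  72 100 116 122 115 110 133 175 171 171 172
 172 175 178 184]
197 [170 169 169 172 172 
[... 1142 characters left out ...]
144]
196 [201 200 192 176 160 157 160 160 154 138 121 117 123 127 130 134 142 152
 163 170]
197 [201 199 187 167 152 153 156 157 149 133 120 119 127 134 143 154 167 179
 188 192]
198 [201 197 184 160 144 145 148 146 138 125 121 129 141 155 169 180 189 195
 199 200]
199 [202 198 185 162 141 135 136 134 127 124 135 151 168 182 191 196 198 200
 201 202]
200 [202 201 191 170 143 129 126 125 129 143 162 179 190 198 202 202 201 201
 202 202]
201 [203 202 196 183 162 144 135 136 151 171 187 197 200 203 203 203 201 200
 202 201]
202 [203 203 201 195 185 172 165 168 178 191 199 202 202 203 203 203 201 201
 201 201]
203 [204 204 203 202 199 194 191 191 195 199 202 203 203 203 203 202 200 200
 201 200]
```

```bash
cat >> h.py <<'E'
def descend(bot,get_obs,xy,z0,z1,f0,lim=8,step=.002,o=None):
    """lower in steps till z1 or contact; returns z reached and extra force"""
    z=z0
    while z>z1+1e-6:
        z=max(z-step,z1); bot.servo_line([*xy,z],o,velocity=.04); s=get_obs(); df=s['wrist_force']-f0
        if df[2]>lim: return z,df
    return z,df
E
python3 - <<'E'
from workcell import *
from h import *
d0=pickle.load(open('c0.pkl','rb'))
print('top',plane(d0['top'],(332.3,196.5),.096),'side x',plane(d0['side'],(319.7,189),.07),'head',plane(d0['side'],(320.2,182.5),.096))
o=get_obs(); print(st(o)); xy=[.5190,-.0170]
bot.servo_line([*xy,.135],ori(np.radians(92)),velocity=.15); f0=get_obs()['wrist_force']; print(st(get_obs()))
z,df=descend(bot,get_obs,xy,.135,.100,f0); print(z,df.round(1),st(get_obs()))
E
```

```text
top [[ 0.51752504 -0.01670678]] side x [[ 0.51804745 -0.01208584]] head [[ 0.5160402  -0.01358911]]
(9.1, array([ 0.5187, -0.0165,  0.1998]), array([ 0. ,  0. , -1.2]), 0.054)
(9.68, array([ 0.5192, -0.0166,  0.1353]), array([ 0.5,  0.1, -1.5]), 0.054)
0.1 [-2.7 -4.   0.1] (14.18, array([ 0.5189, -0.017 ,  0.1   ]), array([-2.3, -3.9, -1.4]), 0.0537)
```

```bash
python3 - <<'E'
from workcell import *
from h import *
f0=np.array([.3,.1,-1.4]); xy=[.5185,-.0178]
bot.servo_line([*xy,.1],velocity=.04); print(st(get_obs()))
z,df=descend(bot,get_obs,xy,.100,.0665,f0,lim=10,step=.004); print(z,df.round(1),st(get_obs()))
E
```

```text
(14.43, array([ 0.519 , -0.0176,  0.1001]), array([-0.6, -0.3, -2.6]), 0.0536)
0.0665 [-4.3  0.9 14.7] (16.68, array([ 0.5185, -0.0178,  0.0675]), array([-4. ,  1. , 13.3]), 0.0535)
```

```bash
python3 - <<'E'
from workcell import *
from h import *
hand.move_gripper(.066); print(st(get_obs()))
bot.servo_line([.5185,-.0178,.20],velocity=.25)
bot.reach([.58,-.38,.22],ori(np.radians(60)))
hand.move_gripper(.05)
d=snap(vision,'c2'); print(st(get_obs()))
def cr(n,u,v,w=33): return cv2.resize(d[n]['frame'][v-w:v+w,u-w:u+w,::-1],(396,296),interpolation=cv2.INTER_CUBIC) if 0 else cv2.resize(d[n]['frame'][v-25:v+25,u-33:u+33,::-1],(396,300),interpolation=cv2.INTER_CUBIC)
cv2.imwrite('pics/c2.png',np.vstack([np.hstack([cr('top',333,197),cr('side',325,188)]),np.hstack([cr('top',408,157),cr('side',288,158)])]))
E
```

```text
(16.96, array([ 0.5186, -0.0178,  0.0665]), array([ 0.4, -1.2,  0.7]), 0.0662)
(19.43, array([ 0.5802, -0.3796,  0.2202]), array([-0.3, -0.1, -0.5]), 0.05)
```

View pics/c2.png

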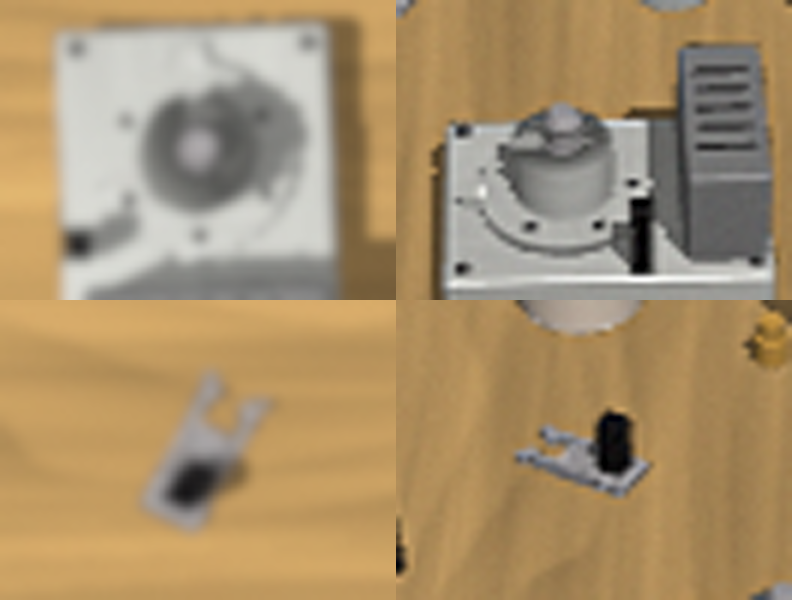

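Hub seated (slot and key towards +x, flange flat). Clip yaw is about -28°, with its rear corners at about (399,168) and (407,171) in the top view. Now for the clip.

```bash
python3 - <<'E'
from workcell import *
from h import *
r=np.radians
d=pickle.load(open('c2.pkl','rb')); t=lambda u,v,cu,cv:(cu-33+(u+.5)/6-.5,cv-25+(v+.5)/6-.5)
rear=plane(d['top'],t(171,214,408,157),.006)[0]; tip=plane(d['top'],t(239.5,89,408,157),.006)[0]
a=tip-rear; print(rear,tip,np.linalg.norm(a),np.degrees(np.arctan2(a[1],a[0]))); u=a/np.linalg.norm(a)
o=(rear+.014*u+tip-.062*u)/2; print('origin',o,'handle top', plane(d['top'],t(196,181,408,157),.044), plane(d['side'],t(614-396,413-300,288,158),.044))
print(tri(d,t(191,184,408,157),t(614-396,420-300,288,158)))
for p in(61,151): print(kinematics.solve_ik([*o,.03],ori(r(p))))
E
```

```text
[ 0.61599689 -0.22872041] [ 0.67892631 -0.26418547] 0.07223491038329964 -29.4042541175454
origin [ 0.62655334 -0.2346697 ] handle top [[ 0.62419144 -0.232234  ]] [[ 0.62499577 -0.24353048]]
(array([ 0.62290365, -0.22853955,  0.04998752]), [array([ 0. , -0.5]), array([0.2, 0.1])])
[-3.60609855e-01  6.68942024e-01  1.66508495e+00 -4.44089210e-16
  8.07565675e-01 -1.42526070e+00]
[-3.60609855e-01  6.68942024e-01  1.66508495e+00 -4.44089210e-16
  8.07565675e-01 -2.99605703e+00]
```

```bash
python3 - <<'E'
from workcell import *
from h import *
r=np.radians; o=[.6255,-.234]
bot.reach([*o,.10],ori(r(61)))
bot.servo_line([*o,.031],velocity=.15)
hand.move_gripper(.005,20); print(st(get_obs()))
hand.move_gripper(.045)
bot.servo_line([*o,.031],ori(r(150)),velocity=.15)
hand.move_gripper(.005,70); bot.dwell(.1); print(st(get_obs()))
bot.servo_line([*o,.16],velocity=.2)
A=np.array([.518,-.0178]); u=np.array([np.cos(r(2)),np.sin(r(2))])
p=A+.10*u
bot.reach([*p,.16],ori(r(2)))
bot.servo_line([*p,.1085],velocity=.15); bot.dwell(.2); print(st(get_obs()),p)
d=snap(vision,'c3')
cr=lambda n,u,v:cv2.resize(d[n]['frame'][v-37:v+37,u-50:u+50,::-1],(400,296),interpolation=cv2.INTER_CUBIC)
cv2.imwrite('pics/c3.png',np.vstack([cr('top',333,180),cr('side',305,180)]))
E
```

```text
(21.23, array([ 0.6263, -0.2343,  0.0322]), array([-0.2, -0.6,  5.8]), 0.0156)
(23.79, array([ 0.6257, -0.234 ,  0.0312]), array([-0. ,  0.7,  1.7]), 0.0144)
(27.75, array([ 0.6188, -0.0144,  0.1097]), array([-0.1, -1. , -0.6]), 0.0149) [ 0.61793908 -0.01431005]
```

View pics/c3.png

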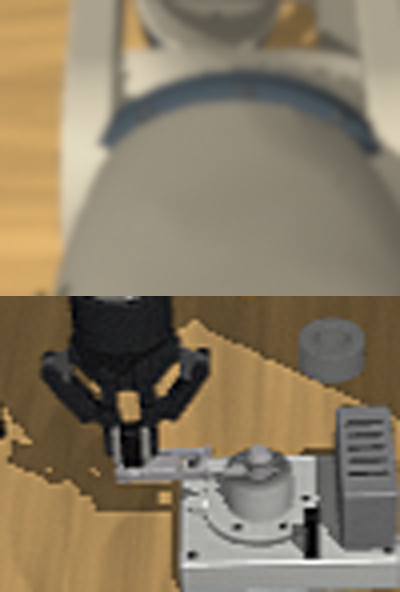

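```bash
python3 - <<'E'
from workcell import *
from h import *
r=np.radians
A=np.array([.518,-.0178]); u=np.array([np.cos(r(2)),np.sin(r(2))]); w=np.array([-u[1],u[0]])
f0=get_obs()['wrist_force']; z=.1082
for k in(.085,.074,.070,.066,.063,.060,.057,.054,.051,.048,.046,.0445):
    p=A+k*u; bot.servo_line([*p,z],velocity=.05); s=get_obs(); df=s['wrist_force']-f0
    q=s['position'][:2]-A; print(k,'along',round(q@u,4),'lat',round(q@w,4),'z',round(s['position'][2],4),'F',round(df[:2]@u,1),round(df[:2]@w,1),round(df[2],1))
    if np.linalg.norm(df)>35: break
print(s['time_s'])
E
```

```text
0.085 along 0.0847 lat 0.0 z 0.1083 F -0.0 0.1 1.2
0.074 along 0.0737 lat -0.0 z 0.1082 F 1.0 -0.8 1.0
0.07 along 0.0698 lat -0.0 z 0.1082 F 0.8 -0.1 0.5
0.066 along 0.0657 lat 0.0 z 0.1082 F -0.4 -0.2 -0.8
0.063 along 0.0629 lat 0.0 z 0.1082 F 0.0 -1.3 0.4
0.06 along 0.0606 lat 0.0002 z 0.1085 F 4.4 1.6 1.0
0.057 along 0.0584 lat -0.0 z 0.1088 F 4.7 0.6 0.9
0.054 along 0.0548 lat -0.0 z 0.1086 F 4.9 0.7 1.3
0.051 along 0.0498 lat 0.0 z 0.1078 F 0.3 1.3 1.1
0.048 along 0.0473 lat -0.0001 z 0.1079 F 0.9 -0.2 0.6
0.046 along 0.0459 lat -0.0001 z 0.1082 F 0.2 -0.6 0.3
0.0445 along 0.0456 lat -0.0001 z 0.1085 F 5.9 -0.9 -1.7
31.1667
```

```bash
python3 - <<'E'
from workcell import *
from h import *
r=np.radians
A=np.array([.518,-.0178]); u=np.array([np.cos(r(2)),np.sin(r(2))])
p=A+.0452*u; bot.servo_line([*p,.1078],velocity=.05)
hand.move_gripper(.028); print(st(get_obs()))
bot.servo_line([*p,.20],velocity=.15)
bot.reach([.50,-.35,.25],ori(r(2))); bot.dwell(.3)
d=snap(vision,'c4'); print(st(get_obs()))
cr=lambda n,u,v:cv2.resize(d[n]['frame'][v-25:v+25,u-33:u+33,::-1],(528,400),interpolation=cv2.INTER_CUBIC)[:, :]
cv2.imwrite('pics/c4.png',np.hstack([cr('top',333,190)[:,64:464],cr('side',315,180)[:,64:464]]))
E
```

```text
(31.7, array([ 0.5623, -0.0162,  0.1075]), array([-0.4,  0.9, -0.4]), 0.0279)
(34.16, array([ 0.5003, -0.3496,  0.25  ]), array([0.8, 0.2, 1. ]), 0.0281)
```

View pics/c4.png

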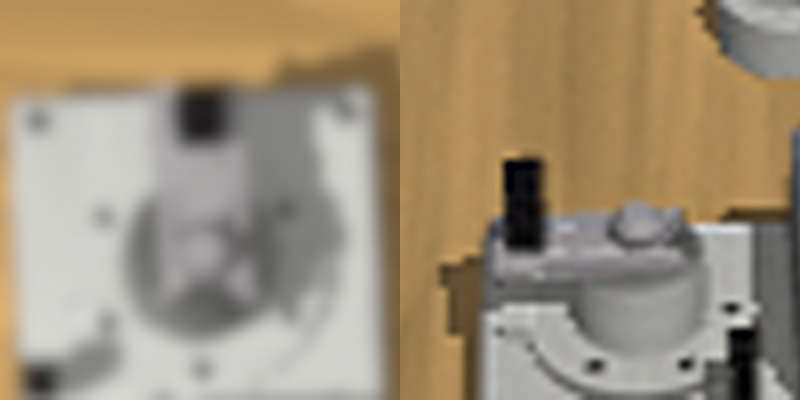

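```bash
python3 -c "
from workcell import *
hand_in()"
```

```text
the job is handed in; nothing more can be done
```

The hub is on the keyed spindle, the clip is snapped round the neck, and I handed the job in at about 34 s of the 61 s allowed. `hand_in()` reports no verdict.

**Hub:** I centred it with two gripper squeezes and turned it so its slot met the key. It went down to a TCP height of 67.5 mm, exactly 35 mm above its height on the bench, and met about 15 N there. That matches the base plate's height.

**Clip:** I pushed it on along the positioner's -x direction. The push force rose to about 5 N, slightly below the stated 6 to 12 N. It then fell to about 0 as the arms snapped past, and the body met the neck about 45.5 mm from the axis, against the expected 44.5 to 45 mm.

**Last look:** After release, both views showed the clip round the neck between collar and head, with its handle upright and the arm well clear. I did not measure the arm openings or the clip's tilt beyond these pictures. I also did not check afterwards that the bystanders stayed put, but the arm never worked close to them.

**Disagreements:** The two cameras differed by about 3 mm on the hub's position and by up to about 11 mm on the clip handle's top, where I read pixels by eye. The squeezes and the contact forces made up for that.

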